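Gauge the check well of a block heater and seat the thermometer pocket that fits

TASK

The block heater is due for its temperature check: gently feel for the bottom of the middle well with the depth rod, then put the rod back upright in its hole in the stand. Take the one thermometer pocket made for that depth and lower it gently into the middle well until it stands on the bottom, so that heat reaches the thermometer (one that is too short hangs on its collar over air). Do not try pockets for size in the well, leave the other two in the stand, and do not disturb the bottles and the cup.

Things in the scene. Friction and masses are not known exactly. Their poses are not given: they have to be found in the camera images.
- block_heater: Dry-block heater, fixed: white housing 142 (x) by 178 (y) by 66 mm high, sloped console on its -x side. A bare aluminium block in it has its face 72 mm above the desk and three wells 13.5 mm wide in a row along y, 38 mm apart: one 29, one 39, one 49 mm deep, in an order that is not known and differs each time; bottoms flat and rigid. Origin on the desk under its middle, z up
- well_mouth (a point): Centre of the mouth of the MIDDLE well of the three (the check well), level with the block's face, 72 mm above the desk, 18 mm to the +x side of the heater's origin; z up along the well
- check_stand: Grey plastic stand, fixed, foot plate 60 (x) by 198 mm (y): a bar 52 mm wide and 25 mm high with three holes in a row for the thermometer pockets (13.5 mm wide, 17 mm deep, at y = +22, -24 and -70 mm; any pocket can be in any hole), and at its +y end a guide 50 mm high for the depth rod. Origin on the desk under its centre, z up
- rod_hole (a point): Centre of the mouth of the depth rod's hole on top of the guide, 50 mm above the desk, at y = +71.5 mm of the stand; the hole is vertical, 8.5 mm wide and 46 mm deep
- depth_rod: Steel depth rod, about 50 g, standing upright in its hole in the stand: a 6 mm rod, 70 mm long from tip to head, with a ring mark every 10 mm and a white nylon tip that gives up to 1 mm under load; then a dark ribbed head 14 mm in diameter and 32 mm tall to hold it by. Origin at the centre of its lower tip, z along the rod towards the head
- pocket_short: The short thermometer pocket, steel, about 80 g, upright in the stand: shank 12 mm in diameter, 30 mm long (13 mm showing), bevelled foot; then a collar 22 mm wide, 4 mm thick; then a neck 13 mm in diameter, 28 mm tall, to hold it by. Made for a well 29 mm deep: standing on that bottom, its collar is 1 mm clear of the block. Origin at the centre of its foot, z up
- pocket_medium: The medium thermometer pocket, steel, about 80 g, upright in the stand: shank 12 mm in diameter, 40 mm long (23 mm showing), bevelled foot; then a collar 22 mm wide, 4 mm thick; then a neck 13 mm in diameter, 28 mm tall, to hold it by. Made for a well 39 mm deep: standing on that bottom, its collar is 1 mm clear of the block. Origin at the centre of its foot, z up
- pocket_long: The long thermometer pocket, steel, about 80 g, upright in the stand: shank 12 mm in diameter, 50 mm long (33 mm showing), bevelled foot; then a collar 22 mm wide, 4 mm thick; then a neck 13 mm in diameter, 28 mm tall, to hold it by. Made for a well 49 mm deep: standing on that bottom, its collar is 1 mm clear of the block. Origin at the centre of its foot, z up
- reagent_bottle: Bystander: brown bottle with a white cap, 36 mm in diameter, 81 mm tall, on the desk beyond the stand's far right; origin under its centre
- small_bottle: Bystander: brown bottle with a black cap, 36 mm in diameter, 67 mm tall, on the desk behind the heater and the stand; origin under its centre
- sample_cup: Bystander: white sample cup with a blue screw lid, 62 mm in diameter, 69 mm tall, on the desk to the right of the stand; origin under its centre
There are look-alikes about, which are no part of the job. Leave any yellow look-alike of the pocket_long alone.

How it is judged:
On the way, in this order (a step that is already met when the one before it is completed fails the run):
1. the depth rod's tip presses on the bottom of the middle well (at least 0.3 N for 0.1 s), all three pockets still in the stand ((contact force between depth_rod and well_floor_a_c0 above 0.3 N or contact force between depth_rod and well_floor_b_c0 above 0.3 N or contact force between depth_rod and well_floor_c_c0 above 0.3 N) and horizontal distance between depth_rod and well_mouth below 0.006 m and z of depth_rod in the frame of well_mouth below -0.02 m and distance of each of pocket_short, pocket_medium, pocket_long from where it was at the start of the episode below 0.02 m), for 0.1 s.
2. the pocket that matches the well's depth stands on the bottom of the middle well and the depth rod is back in the stand (((contact force between pocket_short and well_floor_a_c0 above 0.05 N and horizontal distance between pocket_short and well_mouth below 0.006 m and z of pocket_short in the frame of well_mouth below -0.02 m and angle between pocket_short's own z axis and vertical below 0.08 rad and linear speed of pocket_short below 0.01 m/s and distance of each of pocket_medium, pocket_long from where it was at the start of the episode below 0.02 m) or (contact force between pocket_medium and well_floor_b_c0 above 0.05 N and horizontal distance between pocket_medium and well_mouth below 0.006 m and z of pocket_medium in the frame of well_mouth below -0.02 m and angle between pocket_medium's own z axis and vertical below 0.08 rad and linear speed of pocket_medium below 0.01 m/s and distance of each of pocket_short, pocket_long from where it was at the start of the episode below 0.02 m) or (contact force between pocket_long and well_floor_c_c0 above 0.05 N and horizontal distance between pocket_long and well_mouth below 0.006 m and z of pocket_long in the frame of well_mouth below -0.02 m and angle between pocket_long's own z axis and vertical below 0.08 rad and linear speed of pocket_long below 0.01 m/s and distance of each of pocket_short, pocket_medium from where it was at the start of the episode below 0.02 m)) and horizontal distance between depth_rod and rod_hole below 0.006 m and z of depth_rod in the frame of rod_hole below -0.04 m and linear speed of depth_rod below 0.01 m/s), for 0.2 s.
At the end, for the whole second after the job is handed in: The pocket made for the middle well's depth stands at rest on that well's bottom, upright within 0.08 rad; the other two pockets are within 20 mm of where they were; the depth rod stands at rest in its hole in the stand, its tip at least 40 mm down the hole (all of step 2); the robot touches nothing.
It fails at once if the depth rod is pushed hard (over 20 N) against the bottom of a well or the heater (contact force between depth_rod and well_floor_a_c0 above 20 N or contact force between depth_rod and well_floor_b_c0 above 20 N or contact force between depth_rod and well_floor_c_c0 above 20 N or contact force between depth_rod and block_heater above 20 N).
It fails at once if a pocket is pushed hard (over 20 N) against the bottom of a well or the heater (contact force between any of pocket_short, pocket_medium, pocket_long and well_floor_a_c0 above 20 N or contact force between any of pocket_short, pocket_medium, pocket_long and well_floor_b_c0 above 20 N or contact force between any of pocket_short, pocket_medium, pocket_long and well_floor_c_c0 above 20 N or contact force between any of pocket_short, pocket_medium, pocket_long and block_heater above 20 N).
It fails at once if a pocket of the wrong length is put more than 5 mm into the middle well ((horizontal distance between well_floor_b_c0 and well_mouth below 0.01 m and horizontal distance between pocket_short and well_mouth below 0.006 m and z of pocket_short in the frame of well_mouth below -0.005 m) or (horizontal distance between well_floor_c_c0 and well_mouth below 0.01 m and horizontal distance between pocket_short and well_mouth below 0.006 m and z of pocket_short in the frame of well_mouth below -0.005 m) or (horizontal distance between well_floor_a_c0 and well_mouth below 0.01 m and horizontal distance between pocket_medium and well_mouth below 0.006 m and z of pocket_medium in the frame of well_mouth below -0.005 m) or (horizontal distance between well_floor_c_c0 and well_mouth below 0.01 m and horizontal distance between pocket_medium and well_mouth below 0.006 m and z of pocket_medium in the frame of well_mouth below -0.005 m) or (horizontal distance between well_floor_a_c0 and well_mouth below 0.01 m and horizontal distance between pocket_long and well_mouth below 0.006 m and z of pocket_long in the frame of well_mouth below -0.005 m) or (horizontal distance between well_floor_b_c0 and well_mouth below 0.01 m and horizontal distance between pocket_long and well_mouth below 0.006 m and z of pocket_long in the frame of well_mouth below -0.005 m)).
It fails at once if a pocket is dropped into the well (faster than 0.35 m/s in it) ((horizontal distance between pocket_short and well_mouth below 0.006 m and z of pocket_short in the frame of well_mouth below -0.003 m and linear speed of pocket_short above 0.35 m/s) or (horizontal distance between pocket_medium and well_mouth below 0.006 m and z of pocket_medium in the frame of well_mouth below -0.003 m and linear speed of pocket_medium above 0.35 m/s) or (horizontal distance between pocket_long and well_mouth below 0.006 m and z of pocket_long in the frame of well_mouth below -0.003 m and linear speed of pocket_long above 0.35 m/s)).
It fails at once if a bottle or the cup is moved by more than 30 mm (distance of any of reagent_bottle, small_bottle, sample_cup from where it was at the start of the episode above 0.03 m).
It also fails if it takes over 67 s, if anything falls off the work surface, if the arm or the gripper's body presses on something with over 40 N, if the wrist force passes 120 N, or if a joint passes its speed limit or range.

ROBOT

A 6-joint arm with a two-finger parallel gripper is mounted at the origin on a cart in front of the work surface, level with it; the furniture and walls round the work are solid. World frame = base frame: x ahead of the robot, y to its left, z up, the work surface at z = 0. Lengths are in m, angles in rad, forces in N, time in s.
With the tool pointing down it reaches from about 0.375 to 0.925 m from the base axis. Payload 5.7 kg.
Tool frame: the origin (TCP) lies at the very end of the fingers, on their centre line; the grasp point (between the pads) lies 19 mm behind it (env.hold_point_z is the z of the grasp point in the tool frame, in m); z points along the fingers, y is the line along which they close (so a half turn about z gives the same grasp; the last joint's range is limited). The gripper opens to 85 mm and grips with 20 to 120 N. Pads are 22 mm wide; open, the fingers measure 114 mm over their backs; the gripper's body (76 mm by 85 mm) begins 54 mm behind the grasp point. The pads swing forward as they close: fully open they stand 13 mm farther back than shut.
Start: joints at [-0.115, 0.359, 1.51, -0, 1.272, -0.115], TCP at [0.6, -0, 0.231] pointing down, gripper open.
Joint ranges: [-2.97, 2.97], [-1.01, 2.36], [0.21, 2.38], [-0.96, 4.11], [0.2, 2.71], [-2.98, 2.98]. Speed limits (rad/s): [2.39, 2.39, 3.14, 3.14, 3.14, 3.14].

INTERFACE

Orientations are given as a unit quaternion [w, x, y, z].
In Python, from cell import env, eyes, workorder gives the robot as it stands.
- The arm moves only by the shell command python3 -m creep 'ROWS' [FORCE]. ROWS is JSON, a list of rows, each a list of 7 numbers: the shift along the tool's x, y, z in mm, then the turn, a rotation vector about the tool's x, y, z in rad, then the opening, from 0 (shut) to 1 (fully open). In form: [[x, y, z, wx, wy, wz, hand], ...]. A call has 1 to 20 rows; each row shifts and turns the commanded pose from where the row before left it, along the tool's axes as they then stand; what a row does not reach is not made up. A row lasts 1/10 s, in which the tool goes at most 50 mm and 8.59 degrees, less where a joint would pass 70% of its speed; a pose out of reach is approached as far as the arm can. A call with a gripper value outside its range is refused whole. The fingers move at their own pace and stop on an object; FORCE is the grip in N (left out, the last holds). Time passes only in rows, so rows that do not move let the fingers close. It gives the time, the measured TCP pose, the force, the opening and the grip force at its end, in the units of the state.
- env.read_state(): the state, without advancing time (a new reading comes with each control period).
- eyes.camera(name): name is "scene" or "side" or "wrist"; returns a dict with "image" (480x640x3 uint8, red, green, blue), "fov_y" (degrees; the focal length in pixels is half the picture's height over the tangent of half this angle, whatever the lens; pixels are square), "cx", "cy" (the principal point, pixels), "extrinsics" (4x4, takes a point from camera to world coordinates); the wrist camera has in their place "mount" (4x4, takes a point from camera to tool coordinates, whose origin is the TCP and whose axes are the flange's). Camera axes: x right, y up, looking along -z (the intrinsics and any distortion apply to the point x, -y, -z); pixel columns grow to the right and rows downward; lengths in m; the calibration is good to about 2 mm. A picture is of the moment at which its call begins: read the wrist's pose just before it. There is no depth.
- workorder.finish_job(): hands the job in; it is judged then, once.
The state is a dict: "t": time; "q": joint angles; "qvel": joint speeds; "effort": joint torques, N m; "position": TCP position; "tool_rot": TCP orientation; "ft_force": force on the tool from outside, world axes, zero at the start; "ft_torque": the same for the moment, N m; "gripper_width": finger opening in m; "grasp_force": force on a finger pad.
Only numpy, scipy, OpenCV 4.12 (cv2) and the standard library are available. Lean on these libraries where they do the work, as an engineer would, in place of code of your own. Each camera call takes 0.05 s, during which the arm holds its last target. There are 200 camera calls.

## Working session

There is one attempt and no reset: what is moved stays moved. The work goes in short steps, Python scripts to look and compute and a shell command to move; the robot and the scene stay as the last step left them, time stands still between calls to the robot, and variables do not carry over. Pictures are saved under pics/ and viewed, at most 10 in all, crops included, and the job is handed in when it is done.

```bash
ls; mkdir -p pics
python3 - <<'E'
from cell import env, eyes, workorder
import cv2,numpy as np
s=env.read_state();print(s,env.hold_point_z)
for n in("scene","side","wrist"):
    c=eyes.camera(n);cv2.imwrite(f"pics/{n}0.png",c["image"][:,:,::-1])
    print({k:(np.round(v,4).tolist() if k!="image" else 0) for k,v in c.items()})
E
```

```text
pics
{'t': 0.0, 'q': array([-1.15058055e-01,  3.59531565e-01,  1.51144069e+00,  3.31300914e-05,
        1.27250882e+00, -1.15076272e-01]), 'qvel': array([ 5.15662093e-04, -8.95190546e-06, -1.46217852e-03, -5.64073983e-04,
       -5.34863858e-04, -1.58745517e-04]), 'effort': array([ 1.96551155e-03, -5.27614331e+01, -2.78626120e+01, -6.37880498e-05,
        1.32890840e-02, -2.81424428e-05]), 'position': array([5.99313235e-01, 1.08748916e-04, 2.30434639e-01]), 'tool_rot': array([-7.49731936e-04,  7.07103478e-01,  7.07109454e-01, -5.74182408e-04]), 'ft_force': array([ 0.1091069 , -0.43636251,  0.05804748]), 'ft_torque': array([ 0.00717739, -0.02850622,  0.02080185]), 'grasp_force': 0.0, 'gripper_width': 0.0856186426300782} -0.0187
{'image': 0, 'fov_y': 54.6339, 'cx': 321.5297, 'cy': 239.2252, 'extrinsics': [[0.528, 0.4741, -0.7046, -0.0502], [-0.8492, 0.2866, -0.4435, -0.3914], [-0.0083, 0.8325, 0.5539, 0.5698], [0.0, 0.0, 0.0, 1.0]]}
{'image': 0, 'fov_y': 49.5489, 'cx': 319.4417, 'cy': 241.1424, 'extrinsics': [[-0.9753, 0.132, -0.177, 0.3438], [-0.2208, -0.5902, 0.7765, 0.9464], [-0.0019, 0.7964, 0.6048, 0.8285], [0.0, 0.0, 0.0, 1.0]]}
{'image': 0, 'fov_y': 64.1179, 'cx': 326.0848, 'cy': 236.0785, 'mount': [[-0.0001, 0.9638, 0.2668, 0.0668], [1.0, 0.0004, -0.0009, 0.0004], [-0.001, 0.2668, -0.9638, -0.1434], [0.0, 0.0, 0.0, 1.0]]}
```

View pics/scene0.png

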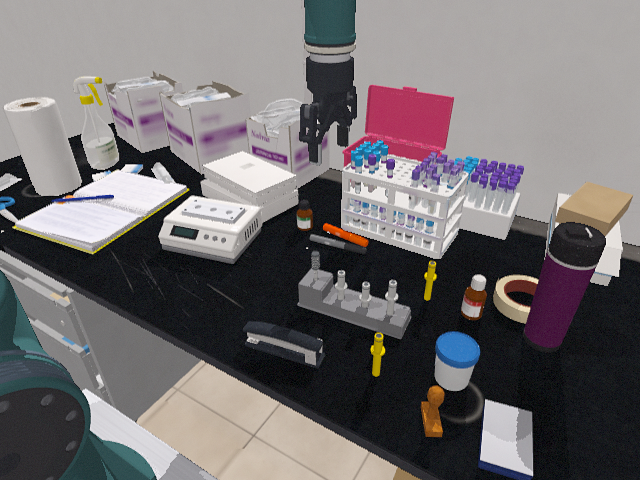

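View pics/side0.png

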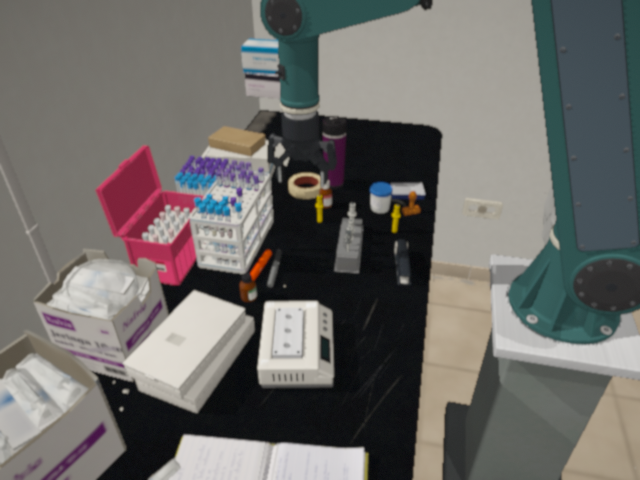

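View pics/wrist0.png

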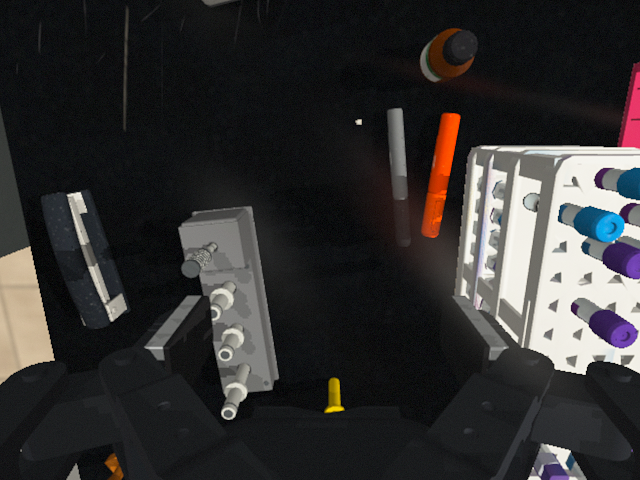

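```bash
cat > h.py <<'E'
import numpy as np, cv2
from cell import env, eyes
from scipy.spatial.transform import Rotation as R
def pose():
    s=env.read_state(); T=np.eye(4); T[:3,:3]=R.from_quat(np.roll(s["tool_rot"],-1)).as_matrix(); T[:3,3]=s["position"]; return T
def shot(n,fn=None):
    T=pose(); c=eyes.camera(n)
    if n=="wrist": c["extrinsics"]=T@c["mount"]
    if fn: cv2.imwrite("pics/"+fn,c["image"][:,:,::-1])
    return c
def ray(c,u,v):
    f=240/np.tan(np.radians(c["fov_y"]/2)); E=c["extrinsics"]
    return E[:3,3],E[:3,:3]@np.array([(u-c["cx"])/f,-(v-c["cy"])/f,-1])
def onz(c,u,v,z):
    o,d=ray(c,u,v); return o+d*(z-o[2])/d[2]
def tri(a,b):
    (o,d),(p,e)=a,b; st=np.linalg.lstsq(np.c_[d,-e],p-o,rcond=None)[0]
    P,Q=o+st[0]*d,p+st[1]*e; return (P+Q)/2,np.linalg.norm(P-Q)
E
python3 - <<'E'
from h import *
np.set_printoptions(precision=4,suppress=True)
w=shot("wrist");s=shot("scene");d=shot("side")
print("rod",onz(w,191,269,.106),onz(s,315,253,.106),tri(ray(w,191,269),ray(s,315,253)))
for a,b in(((215,312),(341,272)),((226,353),(366,283)),((229,411),(392,281))): print(tri(ray(w,*a),ray(s,*b)),[onz(w,*a,z)[:2] for z in(.07,.08,.09)])
for p in((180,226),(250,207)):print("guide",onz(w,*p,.05))
for p in((273,388),(260,275)):print("foot",onz(w,*p,.0))
for p in((289,317),(289,331),(288,345)):print("well",onz(d,*p,.072))
im=np.hstack([cv2.resize(d["image"][290:400,240:350],(400,400),interpolation=2),cv2.resize(s["image"][185:265,155:275],(400,267),interpolation=2)[:, :].copy() if 0 else cv2.copyMakeBorder(cv2.resize(s["image"][185:265,155:275],(400,267),interpolation=2),0,133,0,0,0)])
cv2.imwrite("pics/heat.png",im[:,:,::-1])
E
```

```text
rod [ 0.4995 -0.0327  0.106 ] [ 0.4974 -0.033   0.106 ] (array([ 0.4989, -0.0327,  0.1051]), np.float64(0.0009609608358938862))
(array([ 0.5056, -0.0811,  0.0787]), np.float64(0.0010531032164471806)) [array([ 0.5031, -0.0859]), array([ 0.5063, -0.0809]), array([ 0.5095, -0.0759])]
(array([ 0.5101, -0.1266,  0.0701]), np.float64(0.0006769021326516432)) [array([ 0.5099, -0.1264]), array([ 0.5129, -0.12  ]), array([ 0.5158, -0.1137])]
(array([ 0.5145, -0.1714,  0.0902]), np.float64(0.00010189047204247287)) [array([ 0.5084, -0.1883]), array([ 0.5114, -0.1799]), array([ 0.5144, -0.1715])]
guide [ 0.4726 -0.0137  0.05  ]
guide [0.5345 0.0031 0.05  ]
foot [ 0.5395 -0.216   0.    ]
foot [ 0.531  -0.0787  0.    ]
well [0.5693 0.2354 0.072 ]
well [0.5592 0.2722 0.072 ]
well [0.5515 0.3072 0.072 ]
```

View pics/heat.png

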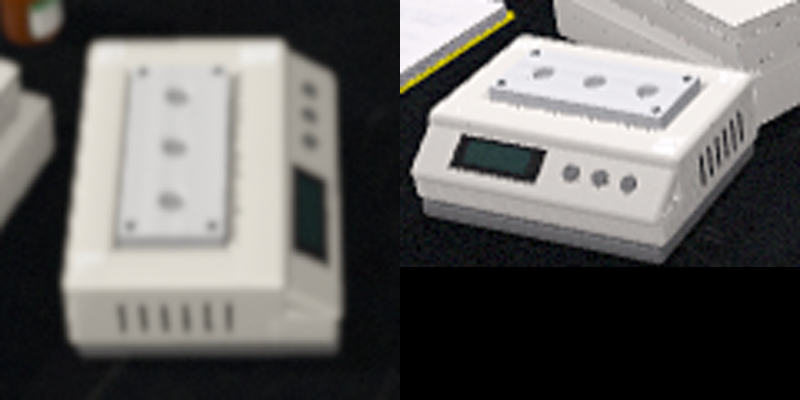

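```bash
python3 -m creep '[[-5,-15,10,0,0,0,1],[-8,-25,20,0,0,0,1],[-8,-25,25,0,0,0,1],[-8,-25,20,0,0,0,1],[-4,-10,10,0,0,0,1],[0,0,0,0,0,0,1],[0,0,0,0,0,0,1],[0,0,0,0,0,0,1]]' 30
python3 - <<'E'
from h import *
w=shot("wrist","w1.png");print(env.read_state()["position"], env.read_state()["ft_force"])
E
```

```text
t: 1.1
position: [0.5019, -0.0331, 0.1473]
tool_rot: [0.001, 0.707, 0.707, 0.001]
ft_force: [1.4, 0.1, -0.2]
gripper_width: 0.0855
grasp_force: 0.0
[ 0.50186873 -0.03305671  0.14723974] [-0.52201064  0.3329665   0.24303567]
```

View pics/w1.png

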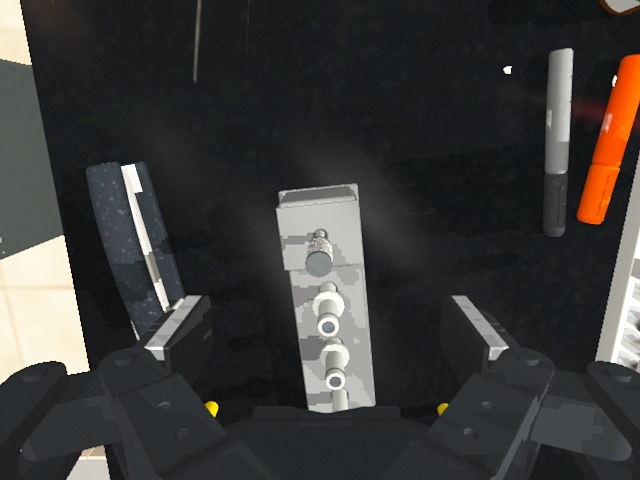

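Run:
```python
from h import *
w=shot("wrist")
T=np.linalg.inv(pose())
for p,z in(((319,262),.106),((327,327),.08),((335,380),.07)):
  P=onz(w,*p,z);print(P.round(4),(T@np.r_[P,1]*1000).round(1)[:3])
f=240/np.tan(np.radians(w["fov_y"]/2))
# pixel column where tool y=0 plane appears at tool z ~ +0.04
C=np.linalg.inv(w["mount"]);
for q in([0,0,.04,1],[0,0,0,1]):
  c=C@q;print(w["cx"]+f*c[0]/-c[2],w["cy"]+f*c[1]/c[2])
```

```text
[ 0.4989 -0.031   0.106 ] [ 2.  -2.8 41.1]
[ 0.5032 -0.0822  0.08  ] [-49.1   1.4  67.1]
[ 0.5086 -0.1269  0.07  ] [-93.9   6.8  77.2]
325.03025996626445 266.5783654551736
324.86381798693327 300.32930521584126
```

```bash
python3 -m creep '[[1.5,-2.8,10,0,0,0,1],[0,0,20,0,0,0,1],[0,0,20,0,0,0,0.7],[0,0,15,0,0,0,0.4],[0,0,9,0,0,0,0.3],[0,0,0,0,0,0,0.3],[0,0,0,0,0,0,0.3]]' 25
python3 - <<'E'
from h import *
w=shot("wrist","w2.png")
E
```

```text
t: 1.9
position: [0.4973, -0.0315, 0.0723]
tool_rot: [-0.0, 0.707, 0.707, -0.0]
ft_force: [0.3, -0.5, -0.1]
gripper_width: 0.0259
grasp_force: 0.0
```

View pics/w2.png

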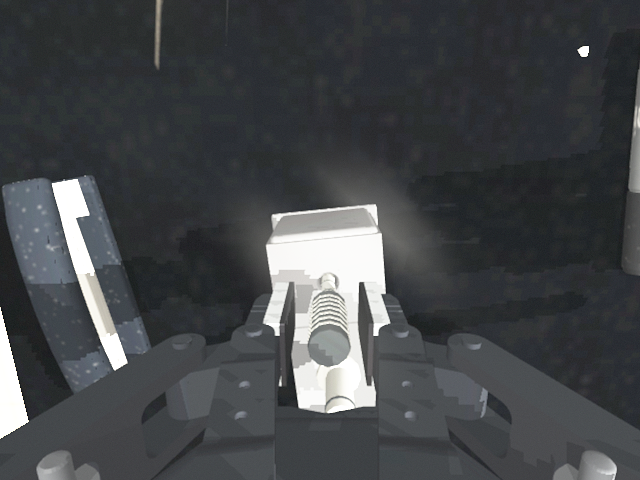

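```bash
python3 -m creep '[[0,1.2,0,0,0,0,0.2],[0,0,0,0,0,0,0.1],[0,0,0,0,0,0,0.05],[0,0,0,0,0,0,0],[0,0,0,0,0,0,0],[0,0,0,0,0,0,0],[0,0,0,0,0,0,0]]' 25
python3 -m creep '[[0,0,-3,0,0,0,0],[0,0,-10,0,0,0,0],[0,0,-20,0,0,0,0],[0,0,-25,0,0,0,0],[0,0,-25,0,0,0,0],[0,0,-15,0,0,0,0],[0,0,0,0,0,0,0],[0,0,0,0,0,0,0]]'
```

```text
t: 2.65
position: [0.4992, -0.0317, 0.0729]
tool_rot: [0.001, 0.707, 0.707, 0.0]
ft_force: [0.8, 0.4, 5.9]
gripper_width: 0.0132
grasp_force: 25.9
t: 3.45
position: [0.498, -0.0314, 0.1703]
tool_rot: [0.0, 0.707, 0.707, -0.0]
ft_force: [-0.0, -0.5, -1.4]
gripper_width: 0.0129
grasp_force: 25.2
```

```bash
python3 -m creep '[[10,2,-10,0,0,0,0],[25,6,-10,0,0,0,0],[30,6,0,0,0,0,0],[35,7,0,0,0,0,0],[35,7,0,0,0,0,0],[35,7,0,0,0,0,0],[35,7,0,0,0,0,0],[25,7,0,0,0,0,0],[15,4,0,0,0,0,0],[10,2,0,0,0,0,0],[0,0,0,0,0,0,0],[0,0,0,0,0,0,0],[0,0,0,0,0,0,0]]'
python3 - <<'E'
from h import *
w=shot("wrist","w3.png");print(pose().round(4))
E
```

```text
t: 4.75
position: [0.553, 0.2223, 0.1902]
tool_rot: [-0.0, 0.707, 0.707, -0.0]
ft_force: [0.4, -0.8, -1.1]
gripper_width: 0.0134
grasp_force: 25.2
[[ 1.200e-03  1.000e+00 -5.000e-04  5.531e-01]
 [ 1.000e+00 -1.200e-03 -4.000e-04  2.224e-01]
 [-4.000e-04 -5.000e-04 -1.000e+00  1.903e-01]
 [ 0.000e+00  0.000e+00  0.000e+00  1.000e+00]]
```

View pics/w3.png

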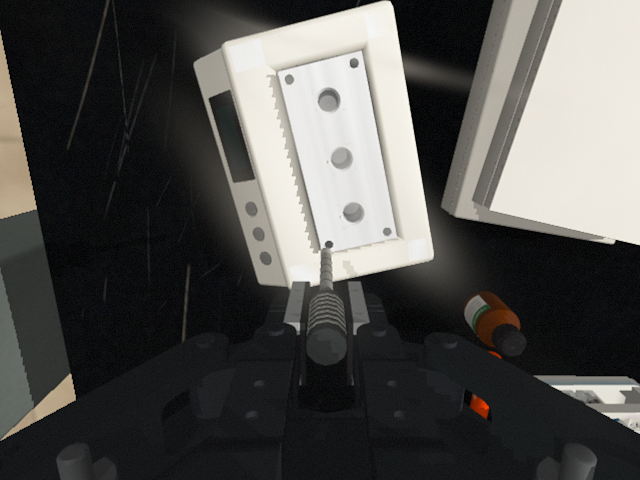

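Run:
```python
from h import *
w=shot("wrist");T=np.linalg.inv(pose())
g=cv2.cvtColor(w["image"],cv2.COLOR_RGB2GRAY)
L=[]
for p in((329,99),(342,158),(353,212)):
  x,y=p;r=g[y-17:y+18,x-17:x+18]
  m=(r<np.percentile(r,90)-22).astype(np.uint8)
  n,l,st,ce=cv2.connectedComponentsWithStats(m);i=1+st[1:,4].argmax()
  b=st[i];c=np.array([x-17+b[0]+(b[2]-1)/2,y-17+b[1]+(b[3]-1)/2]);
  P=onz(w,*c,.072);L.append(P);print(c,b,P.round(4),(T@np.r_[P,1]*1000).round(1)[:3])
print(np.linalg.norm(L[0]-L[1]),np.linalg.norm(L[1]-L[2]))
f=240/np.tan(np.radians(w["fov_y"]/2));C=np.linalg.inv(w["mount"])
for z in(.0689,-.001,-.033):
  c=C@[0,0,z,1];print(w["cx"]+f*c[0]/-c[2],w["cy"]+f*c[1]/c[2])
cv2.imwrite("pics/w3c.png",np.hstack([cv2.resize(w["image"][70:270,270:430],(480,600),interpolation=2)])[:,:,::-1])
```

```text
[328.5  99.5] [  5   5  24  26 479] [0.5554 0.3081 0.072 ] [ 85.6   2.1 118.3]
[341.5 158. ] [  6   6  22  23 410] [0.5641 0.271  0.072 ] [ 48.6  10.9 118.3]
[352.5 212.5] [  6   7  22  22 371] [0.5721 0.2337 0.072 ] [ 11.3  18.9 118.3]
0.038076781827394136 0.03815501311709828
325.1171668128569 249.47485567524393
324.8623932914432 301.3889335511308
324.6535356940278 343.9469259085376
```

View pics/w3c.png

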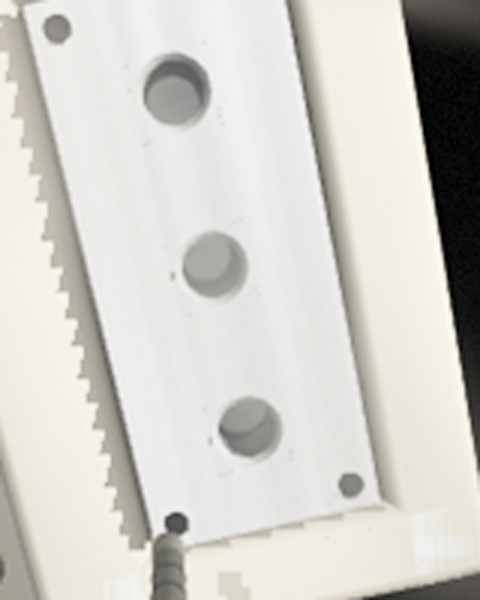

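```bash
python3 -m creep '[[8,2,0,0,0,0,0],[15,3,0,0,0,0,0],[15,3.5,5,0,0,0,0],[10.6,2.4,10,0,0,0,0],[0,0,10,0,0,0,0],[0,0,7,0,0,0,0],[0,0,0,0,0,0,0],[0,0,0,0,0,0,0]]'
python3 - <<'E'
from h import *
w=shot("wrist");T=np.linalg.inv(pose());print(env.read_state()["position"])
P=np.array([.5641,.271,.072]);print((T@np.r_[P,1]*1000).round(1))
cv2.imwrite("pics/w4.png",cv2.resize(w["image"][180:380,240:410],(510,600),interpolation=2)[:,:,::-1])
E
```

```text
t: 5.65
position: [0.5639, 0.2716, 0.1578]
tool_rot: [-0.0, 0.707, 0.707, -0.001]
ft_force: [0.3, 0.4, -0.7]
gripper_width: 0.0132
grasp_force: 25.2
[0.56426846 0.27168033 0.15826815]
[-7.00e-01 -1.00e-01  8.63e+01  1.00e+03]
```

View pics/w4.png

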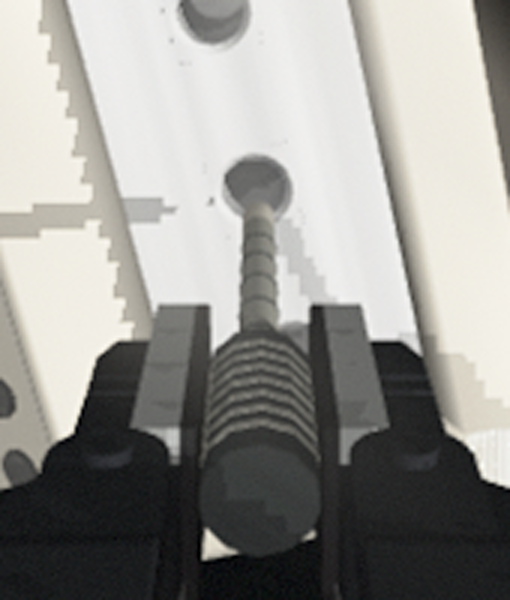

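```bash
python3 -m creep '[[0,0,5,0,0,0,0],[0,0,8,0,0,0,0],[0,0,8,0,0,0,0],[0,0,8,0,0,0,0],[0,0,7,0,0,0,0],[0,0,3,0,0,0,0],[0,0,0,0,0,0,0],[0,0,0,0,0,0,0]]'
python3 -m creep '[[0,0,1,0,0,0,0],[0,0,1,0,0,0,0],[0,0,0,0,0,0,0]]'
python3 -m creep '[[0,0,1,0,0,0,0],[0,0,1,0,0,0,0],[0,0,0,0,0,0,0]]'
```

```text
t: 6.5
position: [0.5644, 0.2722, 0.1193]
tool_rot: [-0.0, 0.707, 0.707, 0.0]
ft_force: [-0.4, -0.7, -0.7]
gripper_width: 0.0132
grasp_force: 25.2
t: 6.8
position: [0.5643, 0.2721, 0.1173]
tool_rot: [-0.0, 0.707, 0.707, 0.0]
ft_force: [-0.2, -0.3, -0.6]
gripper_width: 0.0133
grasp_force: 25.2
t: 7.1
position: [0.5641, 0.2721, 0.1151]
tool_rot: [-0.0, 0.707, 0.707, -0.0]
ft_force: [0.1, -0.1, -0.9]
gripper_width: 0.0131
grasp_force: 25.2
```

```bash
python3 -m creep '[[0,0,1,0,0,0,0],[0,0,1,0,0,0,0],[0,0,0,0,0,0,0]]'
python3 -m creep '[[0,0,1,0,0,0,0],[0,0,0,0,0,0,0]]'
```

```text
t: 7.4
position: [0.5641, 0.272, 0.113]
tool_rot: [-0.0, 0.707, 0.707, -0.0]
ft_force: [0.2, -0.2, -1.1]
gripper_width: 0.0134
grasp_force: 25.2
t: 7.6
position: [0.5642, 0.2721, 0.1121]
tool_rot: [-0.0, 0.707, 0.707, -0.0]
ft_force: [-0.9, -0.9, -0.2]
gripper_width: 0.0131
grasp_force: 25.2
```

```bash
python3 -m creep '[[0,0,1,0,0,0,0],[0,0,0,0,0,0,0]]'
python3 -m creep '[[0,0,1,0,0,0,0],[0,0,0,0,0,0,0]]'
```

```text
t: 7.8
position: [0.5642, 0.2721, 0.1112]
tool_rot: [-0.0, 0.707, 0.707, -0.0]
ft_force: [0.6, -0.0, -0.8]
gripper_width: 0.0132
grasp_force: 25.2
t: 8.0
position: [0.5642, 0.2721, 0.1101]
tool_rot: [-0.0, 0.707, 0.707, -0.0]
ft_force: [0.3, 0.2, -0.7]
gripper_width: 0.0132
grasp_force: 25.2
```

```bash
python3 -m creep '[[0,0,1,0,0,0,0],[0,0,0,0,0,0,0]]'
python3 -m creep '[[0,0,1.5,0,0,0,0],[0,0,1.5,0,0,0,0],[0,0,0,0,0,0,0]]'
python3 -m creep '[[0,0,1,0,0,0,0],[0,0,1,0,0,0,0],[0,0,0,0,0,0,0]]'
```

```text
t: 8.2
position: [0.5642, 0.2721, 0.1091]
tool_rot: [-0.0, 0.707, 0.707, -0.0]
ft_force: [0.7, -0.3, -0.5]
gripper_width: 0.0133
grasp_force: 25.2
t: 8.5
position: [0.564, 0.272, 0.106]
tool_rot: [-0.0, 0.707, 0.707, -0.0]
ft_force: [-1.2, 0.4, -0.4]
gripper_width: 0.013
grasp_force: 25.2
t: 8.8
position: [0.5642, 0.2721, 0.1041]
tool_rot: [-0.0, 0.707, 0.707, -0.0]
ft_force: [-0.3, 0.2, -0.9]
gripper_width: 0.0133
grasp_force: 25.2
```

```bash
python3 -m creep '[[0,0,1,0,0,0,0],[0,0,0,0,0,0,0]]'
python3 -m creep '[[0,0,1,0,0,0,0],[0,0,0,0,0,0,0]]'
```

```text
t: 9.0
position: [0.5642, 0.2721, 0.1031]
tool_rot: [-0.0, 0.707, 0.707, -0.0]
ft_force: [0.1, 0.3, -1.4]
gripper_width: 0.0127
grasp_force: 25.2
t: 9.2
position: [0.5642, 0.2721, 0.1022]
tool_rot: [-0.0, 0.707, 0.707, -0.0]
ft_force: [-0.4, 1.3, -1.5]
gripper_width: 0.0129
grasp_force: 25.2
```

```bash
python3 -m creep '[[0,0,1,0,0,0,0],[0,0,0,0,0,0,0]]'
python3 -m creep '[[0,0,0.5,0,0,0,0],[0,0,0,0,0,0,0]]'
```

```text
t: 9.4
position: [0.5642, 0.2721, 0.1011]
tool_rot: [-0.0, 0.707, 0.707, -0.0]
ft_force: [0.2, 0.4, 0.3]
gripper_width: 0.0134
grasp_force: 25.2
t: 9.6
position: [0.5642, 0.2721, 0.1007]
tool_rot: [-0.0, 0.707, 0.707, -0.0]
ft_force: [-0.1, -0.3, -1.0]
gripper_width: 0.013
grasp_force: 25.2
```

```bash
python3 -m creep '[[0,0,0.5,0,0,0,0],[0,0,0,0,0,0,0]]'
python3 -m creep '[[0,0,1,0,0,0,0],[0,0,0,0,0,0,0]]'
```

```text
t: 9.8
position: [0.5642, 0.2721, 0.1002]
tool_rot: [-0.0, 0.707, 0.707, -0.0]
ft_force: [0.5, 0.1, -0.1]
gripper_width: 0.0131
grasp_force: 25.2
t: 10.0
position: [0.5642, 0.2721, 0.0991]
tool_rot: [-0.0, 0.707, 0.707, -0.0]
ft_force: [0.5, -0.6, -0.2]
gripper_width: 0.0131
grasp_force: 25.2
```

```bash
python3 -m creep '[[0,0,1,0,0,0,0],[0,0,0,0,0,0,0]]'
python3 -m creep '[[0,0,1,0,0,0,0],[0,0,0,0,0,0,0]]'
python3 -m creep '[[0,0,1.5,0,0,0,0],[0,0,0,0,0,0,0]]'
```

```text
t: 10.2
position: [0.5642, 0.2721, 0.0981]
tool_rot: [-0.0, 0.707, 0.707, -0.0]
ft_force: [-0.7, -0.9, -0.1]
gripper_width: 0.0128
grasp_force: 25.2
t: 10.4
position: [0.5642, 0.2721, 0.0971]
tool_rot: [-0.0, 0.707, 0.707, -0.0]
ft_force: [-0.3, -0.9, -0.1]
gripper_width: 0.0133
grasp_force: 25.2
t: 10.6
position: [0.5641, 0.272, 0.0956]
tool_rot: [-0.0, 0.707, 0.707, -0.0]
ft_force: [0.6, 0.5, -0.7]
gripper_width: 0.013
grasp_force: 25.2
```

```bash
python3 -m creep '[[0,0,1,0,0,0,0],[0,0,0,0,0,0,0]]'
python3 -m creep '[[0,0,1,0,0,0,0],[0,0,0,0,0,0,0]]'
```

```text
t: 10.8
position: [0.5642, 0.2721, 0.0946]
tool_rot: [-0.0, 0.707, 0.707, -0.0]
ft_force: [0.1, 1.2, -0.7]
gripper_width: 0.013
grasp_force: 25.2
t: 11.0
position: [0.5641, 0.2721, 0.0936]
tool_rot: [-0.0, 0.707, 0.707, -0.0]
ft_force: [0.2, -1.0, -0.1]
gripper_width: 0.0129
grasp_force: 25.2
```

```bash
python3 -m creep '[[0,0,0.7,0,0,0,0],[0,0,0,0,0,0,0]]'
python3 -m creep '[[0,0,0.7,0,0,0,0],[0,0,0,0,0,0,0]]'
```

```text
t: 11.2
position: [0.5642, 0.2721, 0.093]
tool_rot: [-0.0, 0.707, 0.707, -0.0]
ft_force: [0.3, -0.5, 0.8]
gripper_width: 0.013
grasp_force: 25.2
t: 11.4
position: [0.5642, 0.2721, 0.0923]
tool_rot: [-0.0, 0.707, 0.707, -0.0]
ft_force: [0.3, 0.3, -0.3]
gripper_width: 0.0136
grasp_force: 25.2
```

```bash
python3 -m creep '[[0,0,0.5,0,0,0,0],[0,0,0,0,0,0,0]]'
```

```text
t: 11.6
position: [0.5644, 0.2721, 0.0921]
tool_rot: [0.0, 0.707, 0.707, 0.0]
ft_force: [0.6, 0.2, 1.3]
gripper_width: 0.0128
grasp_force: 25.5
```

```bash
python3 -m creep '[[0,0,0.4,0,0,0,0],[0,0,0,0,0,0,0],[0,0,0,0,0,0,0]]'
```

```text
t: 11.9
position: [0.5645, 0.2722, 0.092]
tool_rot: [0.0, 0.707, 0.707, 0.0]
ft_force: [-1.4, -0.6, 5.1]
gripper_width: 0.0128
grasp_force: 25.9
```

```bash
python3 -m creep '[[0,0,-5,0,0,0,0],[0,0,-15,0,0,0,0],[0,0,-20,0,0,0,0],[0,0,-20,0,0,0,0],[0,0,-20,0,0,0,0],[-10,-2,-10,0,0,0,0],[-25,-5,0,0,0,0,0],[-35,-8,0,0,0,0,0],[-35,-8,0,0,0,0,0],[-40,-9,0,0,0,0,0],[-40,-9,0,0,0,0,0],[-40,-8,-5,0,0,0,0],[-35,-8,0,0,0,0,0],[-25,-5,0,0,0,0,0],[-14,-3,0,0,0,0,0],[-5,-0.5,0,0,0,0,0],[0,0,0,0,0,0,0],[0,0,0,0,0,0,0],[0,0,0,0,0,0,0]]'
python3 - <<'E'
from h import *
w=shot("wrist");T=np.linalg.inv(pose());print(env.read_state()["position"])
cv2.imwrite("pics/w5.png",cv2.resize(w["image"][170:370,220:420],(600,600),interpolation=2)[:,:,::-1])
f=240/np.tan(np.radians(w["fov_y"]/2));C=np.linalg.inv(w["mount"])
for q in([0,0,.0689,1],T@[.4992,-.0317,.05,1]):
  c=C@q;print(q.round(4),(w["cx"]+f*c[0]/-c[2]-220)*3,(w["cy"]+f*c[1]/c[2]-170)*3)
E
```

```text
t: 13.8
position: [0.4989, -0.0309, 0.1864]
tool_rot: [-0.0, 0.707, 0.708, 0.0]
ft_force: [0.4, 0.1, -1.3]
gripper_width: 0.013
grasp_force: 25.3
[ 0.49891715 -0.0309266   0.18638798]Traceback (most recent call last):
  File "<stdin>", line 6, in <module>
AttributeError: 'list' object has no attribute 'round'. Did you mean: 'count'?
```

View pics/w5.png

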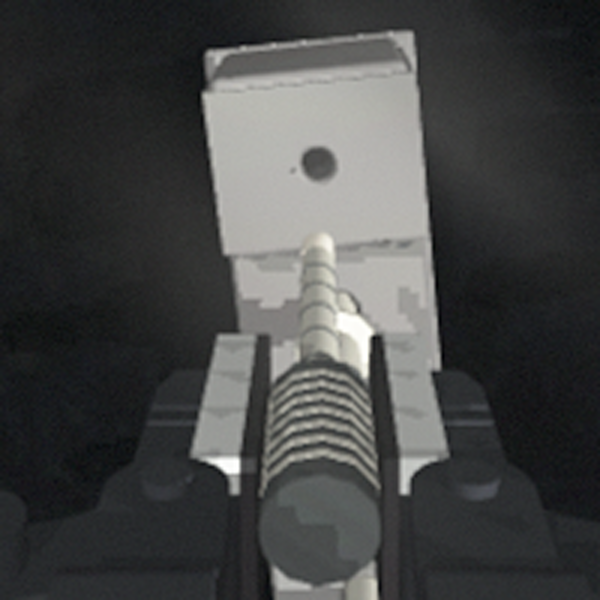

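```bash
cat >> h.py <<'E'
def blob(c,u,v,h,dark=1,thr=25):
    "box centre of the dark (or bright) blob nearest (u,v)"
    g=cv2.cvtColor(c["image"],cv2.COLOR_RGB2GRAY).astype(int); r=g[v-h:v+h+1,u-h:u+h+1]; b=np.median(r)
    m=((b-r)*dark>thr).astype(np.uint8); n,l,st,ce=cv2.connectedComponentsWithStats(m)
    i=1+np.argmin(np.hypot(*(ce[1:]-h).T)+(st[1:,4]<15)*99); x=st[i]
    return np.array([u-h+x[0]+(x[2]-1)/2,v-h+x[1]+(x[3]-1)/2]),x
def pix(c,q):
    f=240/np.tan(np.radians(c["fov_y"]/2)); p=np.linalg.inv(c["mount"])@np.r_[q,1]
    return c["cx"]+f*p[0]/-p[2],c["cy"]+f*p[1]/p[2]
E
python3 - <<'E'
from h import *
w=shot("wrist");T=np.linalg.inv(pose())
p,b=blob(w,326,225,12);P=onz(w,*p,.05);print(p,b,P,(T@np.r_[P,1]*1000).round(2))
print("tip expected",pix(w,[0,0,.0689]),"observed ~326,249")
E
```

```text
[326. 224.] [  6   5  13  13 126] [ 0.49945001 -0.03209497  0.05      ] [-1.0900e+00  5.9000e-01  1.3641e+02  1.0000e+03]
tip expected (np.float64(325.11959827786603), np.float64(249.47302499411435)) observed ~326,249
```

```bash
python3 -m creep '[[-1,0.2,5,0,0,0,0],[0,0,15,0,0,0,0],[0,0,15,0,0,0,0],[0,0,15,0,0,0,0],[0,0,8,0,0,0,0],[0,0,3,0,0,0,0],[0,0,0,0,0,0,0],[0,0,0,0,0,0,0]]'
python3 - <<'E'
from h import *
w=shot("wrist");T=np.linalg.inv(pose());print((T@[.49945,-.0321,.05,1]*1000).round(2))
g=cv2.cvtColor(w["image"],cv2.COLOR_RGB2GRAY)
print(pix(w,T[:3]@[.49945,-.0321,.05,1]),pix(w,[0,0,.0689]))
print(g[236:264:2,312:342:2])
E
```

```text
t: 14.7
position: [0.4994, -0.033, 0.1259]
tool_rot: [0.0, 0.707, 0.707, 0.0]
ft_force: [0.3, 0.0, -1.4]
gripper_width: 0.0128
grasp_force: 25.3
[ 8.900e-01 -1.500e-01  7.606e+01  1.000e+03]
(np.float64(324.88866156955197), np.float64(244.45420712444883)) (np.float64(325.11685003165104), np.float64(249.4740012181997))
[[197 200 199 198 198 201 202 203 200 188 192 201 201 198 199]
 [201 185 198 197 181 137 120 119 167 201 200 200 200 199 198]
 [198 197 199 176  97  88  87  85  89 149 202 201 199 200 200]
 [197 198 197  98  87  90  87  89  87 100 170 199 200 199 201]
 [200 199 196  95  88  88  89  95  95  98 147 204 200 199 200]
 [140 167 207 133  88  92  98 109  95  94 143 201 199 199 199]
 [145 143 183 158 126 139 201 223 227 115 162 199 199 199 200]
 [143 141 135 207 156 190 205 230 247 239 188 200 199 200 199]
 [169 199 198 201 193 192 176 203 240 248 182 195 200 199 201]
 [180 196 196 196 199 158 159 186 217 238 167 169 184 200 201]
 [197 196 177 197 182 157 162 187 218 230 169 171 183 200 199]
 [195 197 196 197 179 144 137 156 173 220 168 169 183 198 197]
 [194 194 196 197 163 156 160 185 216 193 169 171 170 188 191]
 [194 196 195 197 160 159 162 184 213 229 159 170 171 172 182]]
```

```bash
python3 -m creep '[[1.5,-0.4,0,0,0,0,0],[0,0,3,0,0,0,0],[0,0,3,0,0,0,0],[0,0,3,0,0,0,0],[0,0,0,0,0,0,0]]'
python3 -m creep '[[0,0,2,0,0,0,0],[0,0,2,0,0,0,0],[0,0,0,0,0,0,0]]'
```

```text
t: 15.25
position: [0.4981, -0.0313, 0.1159]
tool_rot: [-0.0, 0.707, 0.707, -0.0]
ft_force: [0.0, -0.3, -0.7]
gripper_width: 0.0133
grasp_force: 25.3
t: 15.55
position: [0.4984, -0.0314, 0.1122]
tool_rot: [-0.0, 0.707, 0.707, -0.0]
ft_force: [0.1, 0.8, -0.2]
gripper_width: 0.0135
grasp_force: 25.3
```

```bash
python3 -m creep '[[0,0.5,4,0,0,0,0],[0,0,7,0,0,0,0],[0,0,8,0,0,0,0],[0,0,8,0,0,0,0],[0,0,6,0,0,0,0],[0,0,3,0,0,0,0],[0,0,1.5,0,0,0,0],[0,0,0,0,0,0,0],[0,0,0,0,0,0,0]]'
```

```text
t: 16.45
position: [0.4993, -0.0315, 0.0752]
tool_rot: [0.0, 0.707, 0.707, 0.0]
ft_force: [0.0, 0.4, -0.5]
gripper_width: 0.0129
grasp_force: 25.3
```

Inserted with no side force. Lower the rest of the way, release, and rise.

```bash
python3 -m creep '[[0,0,1,0,0,0,0],[0,0,0.5,0,0,0,0],[0,0,0,0,0,0,0],[0,0,0,0,0,0,0.2],[0,0,0,0,0,0,0.35],[0,0,0,0,0,0,0.6],[0,0,0,0,0,0,0.8],[0,0,-10,0,0,0,1],[0,0,-20,0,0,0,1],[0,0,-25,0,0,0,1],[0,0,-20,0,0,0,1],[-20,4,-10,0,0,0,1],[-30,4,0,0,0,0,1],[-25,4,0,0,0,0,1],[-15,1,0,0,0,0,1],[-5,1,0,0,0,0,1],[0,0,0,0,0,0,1],[0,0,0,0,0,0,1],[0,0,0,0,0,0,1]]'
python3 - <<'E'
from h import *
w=shot("wrist","w6.png");s=shot("scene","s6.png");T=pose();print(T[:3,3])
# bright blobs of pocket tops: predicted pixels
I=np.linalg.inv(T)
for n,q in(("rod",[.4993,-.0321,.106]),("med",[.506,-.081,.08]),("short",[.51,-.1266,.07]),("long",[.5145,-.1714,.09])):
  print(n,np.round(pix(w,(I@np.r_[q,1])[:3]),1))
g=cv2.cvtColor(w["image"],cv2.COLOR_RGB2GRAY)
c=cv2.HoughCircles(cv2.medianBlur(g,3)[100:420,200:450],cv2.HOUGH_GRADIENT,1,20,param1=100,param2=14,minRadius=6,maxRadius=18)
print(c[0][:10]+[200,100,0])
E
```

```text
t: 18.35
position: [0.5126, -0.1254, 0.1583]
tool_rot: [-0.001, 0.707, 0.707, -0.0]
ft_force: [-0.3, 0.2, 0.9]
gripper_width: 0.0853
grasp_force: 0.0
[ 0.51280438 -0.12553998  0.15840465]
rod [296.7  71.8]
med [313.4 170.4]
short [320.8 241.8]
long [327.9 321.4]
[[311.5        166.5         16.29999924]
 [326.5        304.5         15.        ]
 [320.5        235.5         17.39999962]
 [429.5        391.5         11.80000019]
 [326.5        283.5          9.60000038]
 [323.5        324.5          8.19999981]]
```

```bash
python3 -m creep '[[-10,0,3,0,0,0,1],[-20,1,5,0,0,0,1],[-11,1,5,0,0,0,1],[-5,0,0,0,0,0,1],[0,0,0,0,0,0,1],[0,0,0,0,0,0,1]]'
python3 - <<'E'
from h import *
w=shot("wrist");T=pose();print(T[:3,3]);I=np.linalg.inv(T)
p=np.round(pix(w,(I@[.5145,-.1714,.09,1])[:3]),1);print(p)
u,v=p.astype(int)
g=cv2.cvtColor(w["image"],cv2.COLOR_RGB2GRAY)
np.set_printoptions(linewidth=250)
print(g[v-30:v+31:3,u-30:u+31:2])
E
```

```text
t: 19.05
position: [0.5149, -0.1722, 0.1454]
tool_rot: [-0.0, 0.707, 0.707, 0.0]
ft_force: [0.3, 0.0, 0.8]
gripper_width: 0.0855
grasp_force: 0.0
[ 0.51494982 -0.17201493  0.14551698]
[324.3 255.8]
[[189 189 190 181 135 134 133 135 135 130 104 139 152 156 164 179 201 216 213 116 188 190 189 188 190 188 191 187 186 187 188]
 [137 137 136 137 137 137 136 138 136 126 115 179 220 243 255 255 249 233 215 114 155 189 188 192 188 186 188 187 186 186 186]
 [137 136 135 135 136 136 136 135 133 226 255 252 251 252 253 253 253 254 254 255 229 185 189 190 188 189 187 187 187 186 187]
 [136 136 137 138 137 135 136 172 255 254 254 253 253 254 253 254 255 254 253 252 253 252 189 188 186 189 186 187 187 187 186]
 [136 133 135 136 135 135 140 221 218 215 215 182 147 154 163 176 189 216 254 253 253 252 255 173 178 189 188 186 187 188 187]
 [135 135 159 159 157 158 177 220 218 216 157 148 153 157 166 181 194 206 215 247 253 253 255 168 162 179 183 189 189 186 187]
 [156 168 184 185 185 179 216 216 218 191 143 152 157 162 172 188 199 210 218 229 254 252 254 249 163 162 161 177 189 189 187]
 [183 182 183
[... 1065 characters left out ...]
 52  32  34  40  43  38  36  40  34  30  27  25  25  23  24  20]
 [ 55  55  54  58  55  56  55  54  56  51  54  52  47  48  50  48  44  45  42  41  34  33  34  31  31  29  27  27  23  25  23]
 [ 53  50  51  54  54  56  55  55  51  51  51  51  46  44  43  43  42  43  42  39  39  33  34  30  30  26  26  29  23  21  24]
 [ 48  47  49  53  50  54  49  54  53  52  48  47  49  43  46  40  44  44  43  38  37  33  33  32  30  28  25  27  30  24  24]
 [ 45  47  48  49  48  49  48  50  53  51  48  48  44  46  45  43  43  41  37  41  39  36  36  33  31  32  27  29  29  31  25]
 [ 43  45  47  48  46  49  45  48  47  46  46  43  45  44  43  44  46  44  40  41  38  37  36  37  33  35  36  32  34  32  23]]
```

Run:
```python
from h import *
w=shot("wrist");T=pose();I=np.linalg.inv(T)
print((I@np.r_[onz(w,322.5,258.5,.09),1]*1000).round(2))
```

```text
[  -1.02   -1.48   55.59 1000.  ]
```

Run:
```python
from h import *
s=shot("scene")
print(onz(s,428,299,0),onz(s,376,374,0),onz(s,431,263,.086),onz(s,378,335,.086))
```

```text
[ 0.60692443 -0.20910647  0.        ] [ 0.3997817  -0.20475535  0.        ] [ 0.60026792 -0.20643236  0.086     ] [ 0.39659816 -0.20410483  0.086     ]
```

```bash
python3 -m creep '[[-1,-1.2,10,0,0,0,0.8],[0,0,20,0,0,0,0.6],[0,0,20,0,0,0,0.4],[0,0,15,0,0,0,0.35],[0,0,10,0,0,0,0.35],[0,0,4,0,0,0,0.35],[0,0,0,0,0,0,0.35],[0,0,0,0,0,0,0.35],[0,0,0,0,0,0,0.35]]' 30
python3 - <<'E'
from h import *
w=shot("wrist");T=pose();I=np.linalg.inv(T)
print(T[:3,3],pix(w,[0,0,.0645-.09]))
np.set_printoptions(linewidth=250)
g=cv2.cvtColor(w["image"],cv2.COLOR_RGB2GRAY);print(g[305:375:4,262:394:3])
E
```

```text
t: 20.1
position: [0.5144, -0.1736, 0.0672]
tool_rot: [0.001, 0.707, 0.707, 0.0]
ft_force: [0.1, 0.4, -0.5]
gripper_width: 0.0301
grasp_force: 0.0
[ 0.51438088 -0.17364817  0.06715643] (np.float64(324.70949878798837), np.float64(332.1793104665725))
[[172 202 182 183 190 117  62  79  58 148 205 205 206 225 223 184 187 124 122 154 173 145 117 149 174 159 218 249 205 207 206 207 207 221  42  55  53  59 153 184 183 202 207 100]
 [210 204 206 208 210  54  66  78  60 118 206 206 208 206 214 145 159 198 195 194 193 189 186 183 130 155 218 205 205 206 205 207 207 223  46  51  51  59  94 209 208 209 207 197]
 [208 207 205 207 175  59  70  60  54 117 206 206 204 206 168 184 190 237 247 250 248 249 236 213 173 136 180 152 145 138  98  82  54  43  54  53  52  55  55 213 207 205 205 208]
 [181 180 182 184  57  51  75  49  51  86 178 187 174 152 134 201 248 246 248 230 226 235 247 246 238 162  94  64  63  60  56  57  54  49  56  55  52  54  56 144 183 183 182 183]
 [174 174 177 182  48  52  57  46  49  50  47  48  53  51 175 245 246 151 128 129 130 130 125 231 246 244  96  63  61  60  58  55  51  
[... 1671 characters left out ...]
6  63  60  41  42  37  33  35  36  34  37  35  34  32  36  37  34  36  36  36  37  34  38  39  41  39  42  39  41  40  38  40  40  48  47  76  67  53  66  63  59]
 [ 62  63  62  45  62  62  44  38  31  31  32  32  33  29  35  33  33  34  33  35  36  38  37  32  34  39  44  43  43  43  39  39  36  35  39  37  45  50  75  67  48  67  66  65]
 [ 64  65  61  46  57  62  42  32  30  35  35  34  32  34  33  31  33  31  32  31  32  30  35  35  38  41  38  40  39  39  37  33  35  41  38  34  43  49  75  64  51  66  65  65]
 [ 61  64  60  45  57  61  40  33  34  34  34  36  36  38  34  31  31  34  30  34  33  33  35  34  35  38  37  35  29  33  36  34  34  38  38  37  35  50  62  53  48  64  64  64]]
```

```bash
python3 -m creep '[[1,-1.3,2.5,0,0,0,0.3],[0,0,0,0,0,0,0.2],[0,0,0,0,0,0,0.1],[0,0,0,0,0,0,0],[0,0,0,0,0,0,0],[0,0,0,0,0,0,0],[0,0,0,0,0,0,0],[0,0,0,0,0,0,0]]' 30
python3 -m creep '[[0,0,-2,0,0,0,0],[0,0,-5,0,0,0,0],[0,0,-10,0,0,0,0],[0,0,-10,0,0,0,0],[0,0,-3,0,0,0,0],[0,0,0,0,0,0,0]]'
```

```text
t: 20.95
position: [0.5125, -0.1724, 0.064]
tool_rot: [-0.0, 0.707, 0.707, -0.0]
ft_force: [-0.8, 0.7, 2.5]
gripper_width: 0.0116
grasp_force: 29.4
t: 21.55
position: [0.5133, -0.1728, 0.095]
tool_rot: [0.001, 0.707, 0.707, 0.0]
ft_force: [-1.1, 0.2, -1.5]
gripper_width: 0.0119
grasp_force: 29.2
```

```bash
python3 -m creep '[[0,0,-15,0,0,0,0],[0,0,-25,0,0,0,0],[0,0,-25,0,0,0,0],[5,0,-20,0,0,0,0],[20,2,-10,0,0,0,0],[30,4,0,0,0,0,0],[40,5,0,0,0,0,0],[45,5,0,0,0,0,0],[45,5,0,0,0,0,0],[45,5,0,0,0,0,0],[45,5,0,0,0,0,0],[45,4,0,0,0,0,0],[35,3,0,0,0,0,0],[23,2,0,0,0,0,0],[12,0,0,0,0,0,0],[5,0,0,0,0,0,0],[0,0,0,0,0,0,0],[0,0,0,0,0,0,0],[0,0,0,0,0,0,0]]'
python3 - <<'E'
from h import *
np.set_printoptions(linewidth=250)
w=shot("wrist","w7.png");T=pose();print(T[:3,3].round(4));I=np.linalg.inv(T)
u,v=np.round(pix(w,(I@[.5641,.271,.072,1])[:3])).astype(int);print(u,v)
p,b=blob(w,u,v,18,1,22);P=onz(w,*p,.072);print(p,b,P.round(4),(I@np.r_[P,1]*1000).round(2))
print("foot exp",pix(w,[0,0,.056]),pix(w,[.006,0,.056]),pix(w,[0,.006,.056]),"collar",pix(w,[0,0,.004]),"top",pix(w,[0,0,-.026]))
g=cv2.cvtColor(w["image"],cv2.COLOR_RGB2GRAY);print(g[238:300:3,300:352:2])
E
```

```text
t: 23.45
position: [0.5526, 0.2213, 0.189]
tool_rot: [0.0, 0.708, 0.707, -0.0]
ft_force: [-0.3, 0.3, -1.6]
gripper_width: 0.0116
grasp_force: 29.3
[0.5526 0.2215 0.189 ]
342 157
[342. 157.] [  7   7  23  23 404] [0.5638 0.2708 0.072 ] [  49.34   11.16  116.99 1000.  ]
foot exp (np.float64(325.08199360933725), np.float64(256.54922584869917)) (np.float64(325.0730335776572), np.float64(246.07240445719586)) (np.float64(336.0316508090145), np.float64(256.5447001460999)) collar (np.float64(324.88715645368995), np.float64(296.22276756931376)) top (np.float64(324.7069127436814), np.float64(332.9247319618087))
[[237 238 238 240 173 177 171 163 146  99 239 235 236 235 238 239 237 233 231 231 232 232 231 231 230 232]
 [237 237 237 239 239 242 172 166 156 119 195 233 238 128  81  83 110 238 232 230 231 233 234 231 231 231]
 [236 236 237 238 239 226 176 169 160 136 129 237 231  71  83  86  78 230 232 231 231 233 233 232 230 231]
 [236 237 237 237 239 212 218 171 165 148 115 229 223 219 126 163 214 229 232 230 231 233 235 223 219 200]
 [234 235 236 237 238 238 240 174 165 174 229 146 146 100 116 1
[... 1056 characters left out ...]
 176 178 181 180 180 184 187 183 159  86  46  32  29  32]
 [114 112 113  99  67  67 134 134 124 121 139 141 141 143 143 143 143 145 144 141 138  38  43  87 106 105]
 [104 108 111  93  69  65 112 119 116 114 140 141 141 144 146 144 143 145 143 139 131  38  44  77 105 105]
 [111 111 112  81  65  64 110 117 116 107 106 104 104 105  99 103 103 124 142 143 104  42  45  54 108 105]
 [109 110 111  66  63  59 110 115  95  97 100 103 103 105 103 103 102  98  96 136 104  41  44  42 108 104]
 [107 109 105  56  60  59 100  90  91  93  98 103 103 104 104 103  98  98  96  89  95  41  46  42 102 100]
 [103 106  97  54  57  56  81  87  90  94 104 105 104 104 103 100  97  95  93  88  83  42  46  44  88 105]]
```

```bash
python3 -m creep '[[10,2,0,0,0,0,0],[18,3.5,5,0,0,0,0],[15,3.3,15,0,0,0,0],[7.5,1.5,15,0,0,0,0],[0,0,10,0,0,0,0],[0,0,6,0,0,0,0],[0,0,0,0,0,0,0],[0,0,0,0,0,0,0],[0,0,0,0,0,0,0]]'
python3 - <<'E'
from h import *
np.set_printoptions(linewidth=250)
w=shot("wrist","w8.png");T=pose();print(T[:3,3].round(4));I=np.linalg.inv(T)
q=(I@[.5638,.2708,.072,1])[:3];print(q*1000,pix(w,q),pix(w,q+[.00675,0,0]),pix(w,q+[0,.00675,0]),pix(w,[0,0,.056]))
g=cv2.cvtColor(w["image"],cv2.COLOR_RGB2GRAY);print(g[228:276:2,306:347])
E
```

```text
t: 24.4
position: [0.5634, 0.2728, 0.1386]
tool_rot: [0.0, 0.707, 0.707, 0.0]
ft_force: [-0.4, 0.6, -1.4]
gripper_width: 0.0119
grasp_force: 29.3
[0.5634 0.2729 0.1387]
[-2.1430031   0.34330607 66.72782178] (np.float64(325.7088022688755), np.float64(254.1555005496247)) (np.float64(325.7043822266359), np.float64(242.92563182498978)) (np.float64(337.4186450360944), np.float64(254.15074121502653)) (np.float64(325.0810637769946), np.float64(256.5492814167146))
[[230 230 232 233 235 235 235 236 235 234 233 233 233 231 231 230 229 228 227 226 226 227 227 228 229 231 231 231 233 234 235 236 238 238 238 239 239 238 236 235 234]
 [228 231 232 232 235 235 235 236 235 235 234 234 233 233 231 229 229 228 227 225 226 226 226 227 229 230 229 232 231 232 234 235 237 236 238 238 239 238 236 235 235]
 [228 230 231 233 234 235 235 235 235 235 234 234 233 232 232 231 229 229 227 226 225 225 226 227 228 230 231 231 232 232 234 234 236 237 238 238 239 239 238 237 235]
 [228 230 230 232 234 235 236 235 235 234 233 235 233 233 232 231 230 229 229 226 226 227 227 225 227 227 230 230 230 231 233 232 235 236 
[... 2669 characters left out ...]
04 204 204 205 206 206 223 235]
 [230 230 229 230 229 229 229 230 201 116 106 110 112 111 110 110 110 111 116 118 120 123 129 130 133 137 142 142 144 148 149 151 177 204 201 205 204 201 196 222 236]
 [229 230 229 229 230 230 229 231 201 109 108 112 115 114 112 110 110 111 115 118 120 125 128 133 135 135 140 145 145 148 149 149 172 204 204 203 203 206 207 205 222]
 [228 229 231 230 230 231 230 232 199 102 112 112 113 112 110 112 111 114 116 120 122 127 129 134 134 138 140 143 146 149 150 149 164 192 201 203 203 203 206 206 207]
 [228 230 230 230 229 229 230 224 167 103 112 115 110 107 111 110 110 109 109 111 118 121 114 119 120 122 134 137 145 149 151 151 162 189 202 201 203 204 205 206 208]]
```

```bash
python3 -m creep '[[-1,-0.2,3,0,0,0,0],[0,0,3,0,0,0,0],[0,0,2,0,0,0,0],[0,0,0,0,0,0,0],[0,0,0,0,0,0,0]]'
python3 - <<'E'
from h import *
np.set_printoptions(linewidth=250)
w=shot("wrist","w9.png");T=pose();print(T[:3,3].round(4));I=np.linalg.inv(T)
q=(I@[.5638,.2708,.072,1])[:3];print(q*1000,pix(w,q),pix(w,q+[.00675,0,0]))
g=cv2.cvtColor(w["image"],cv2.COLOR_RGB2GRAY);print(g[240:270:2,308:344])
E
```

```text
t: 24.95
position: [0.5626, 0.2721, 0.1299]
tool_rot: [-0.0, 0.707, 0.707, -0.0]
ft_force: [-0.4, -0.3, -0.3]
gripper_width: 0.0118
grasp_force: 29.3
[0.5627 0.2721 0.1299]
[-1.3087458   1.11869262 57.94305454] (np.float64(327.1111747837712), np.float64(257.6746251570128)) (np.float64(327.11856401366043), np.float64(246.01115644836153))
[[229 229 230 231 232 233 235 233 234 235 234 234 232 233 232 231 228 229 228 228 225 225 226 225 226 227 228 226 225 231 232 233 234 234 236 237]
 [228 229 229 231 232 234 234 233 233 234 234 234 233 233 231 232 230 231 228 228 223 222 225 225 226 226 227 230 230 231 232 232 232 235 235 236]
 [228 228 229 230 231 232 233 233 234 234 234 235 234 233 233 228 224 222 219 217 223 224 225 228 226 226 227 228 230 230 232 233 233 234 235 236]
 [227 229 229 229 231 232 233 233 234 235 229 221 211 202 177 157 147 151 140 134 140 138 142 160 182 203 222 231 230 230 230 232 233 233 235 236]
 [228 227 228 229 229 232 232 234 229 220 201 181 155 117 100 102 102 102 102 100 100  99 100 101 107 119 132 159 204 230 233 232 231 233 235 236]
 [194 211 211 211 213 215 
[... 744 characters left out ...]
01 108 108 110 108 107 109 109 109 113 117 119 122 127 131 134 136 140 144 146 151 134 106 124 155 210 232 232]
 [173 173 173 165 153 149 144 121 103 109 109 108 109 107 108 109 112 115 118 120 125 129 132 135 138 141 143 147 148 146 125 114 173 229 232 230]
 [174 172 173 171 165 153 147 125 104 110 108 110 112 108 110 110 113 115 118 121 125 129 130 135 139 142 145 148 149 144 125 133 199 234 230 231]
 [176 175 171 172 170 165 146 118 107 108 112 110 110 111 111 108 114 117 118 124 127 131 132 136 139 142 144 146 150 148 156 186 203 202 200 212]
 [173 173 172 172 170 170 151 111 109 112 112 112 112 110 109 111 115 119 120 123 124 129 132 136 139 142 145 147 149 151 175 202 200 203 202 203]]
```

```bash
python3 -m creep '[[0.2,0.5,0,0,0,0,0],[0,0,1,0,0,0,0],[0,0,1,0,0,0,0],[0,0,1,0,0,0,0],[0,0,0,0,0,0,0],[0,0,0,0,0,0,0]]'
```

```text
t: 25.6
position: [0.5631, 0.2723, 0.1269]
tool_rot: [-0.0, 0.707, 0.707, -0.0]
ft_force: [1.1, -0.6, -0.2]
gripper_width: 0.0118
grasp_force: 29.3
```

```bash
python3 -m creep '[[0,0,1,0,0,0,0],[0,0,0,0,0,0,0]]'
python3 -m creep '[[0,0,1,0,0,0,0],[0,0,0,0,0,0,0]]'
```

```text
t: 25.8
position: [0.563, 0.2722, 0.1258]
tool_rot: [-0.0, 0.707, 0.707, -0.0]
ft_force: [0.5, -1.0, -0.2]
gripper_width: 0.0115
grasp_force: 29.3
t: 26.0
position: [0.563, 0.2722, 0.1248]
tool_rot: [-0.0, 0.707, 0.707, -0.0]
ft_force: [-0.5, -0.1, -0.3]
gripper_width: 0.0118
grasp_force: 29.3
```

```bash
python3 -m creep '[[0,0,1,0,0,0,0],[0,0,0,0,0,0,0]]'
python3 -m creep '[[0,0,1,0,0,0,0],[0,0,0,0,0,0,0]]'
```

```text
t: 26.2
position: [0.563, 0.2722, 0.1238]
tool_rot: [-0.0, 0.707, 0.707, -0.0]
ft_force: [-0.6, -0.1, -1.1]
gripper_width: 0.0116
grasp_force: 29.2
t: 26.4
position: [0.5631, 0.2722, 0.1228]
tool_rot: [-0.0, 0.707, 0.707, -0.0]
ft_force: [0.5, -0.3, 0.2]
gripper_width: 0.0121
grasp_force: 29.2
```

```bash
python3 -m creep '[[0,0,2,0,0,0,0],[0,0,2,0,0,0,0],[0,0,0,0,0,0,0]]'
python3 -m creep '[[0,0,2,0,0,0,0],[0,0,2,0,0,0,0],[0,0,0,0,0,0,0]]'
```

```text
t: 26.7
position: [0.563, 0.2722, 0.1186]
tool_rot: [-0.0, 0.707, 0.707, -0.0]
ft_force: [-0.7, -1.0, -1.0]
gripper_width: 0.0117
grasp_force: 29.2
t: 27.0
position: [0.563, 0.2722, 0.1146]
tool_rot: [-0.0, 0.707, 0.707, -0.0]
ft_force: [-2.2, -0.3, -1.6]
gripper_width: 0.0119
grasp_force: 29.3
```

```bash
python3 -m creep '[[0,0,3,0,0,0,0],[0,0,3,0,0,0,0],[0,0,4,0,0,0,0],[0,0,0,0,0,0,0]]'
python3 -m creep '[[0,0,4,0,0,0,0],[0,0,4,0,0,0,0],[0,0,4,0,0,0,0],[0,0,0,0,0,0,0]]'
python3 -m creep '[[0,0,4,0,0,0,0],[0,0,2,0,0,0,0],[0,0,2,0,0,0,0],[0,0,0,0,0,0,0]]'
```

```text
t: 27.4
position: [0.5629, 0.2723, 0.1042]
tool_rot: [-0.0, 0.707, 0.707, -0.0]
ft_force: [-0.5, 0.1, -0.8]
gripper_width: 0.0116
grasp_force: 29.2
t: 27.8
position: [0.5629, 0.2723, 0.0922]
tool_rot: [-0.0, 0.707, 0.707, -0.0]
ft_force: [-1.2, -1.4, -0.7]
gripper_width: 0.0123
grasp_force: 29.2
t: 28.2
position: [0.563, 0.2722, 0.0846]
tool_rot: [-0.0, 0.707, 0.707, -0.0]
ft_force: [-0.5, -0.6, -2.5]
gripper_width: 0.0117
grasp_force: 29.3
```

```bash
python3 -m creep '[[0,0,1.5,0,0,0,0],[0,0,1.5,0,0,0,0],[0,0,0,0,0,0,0]]'
python3 -m creep '[[0,0,1,0,0,0,0],[0,0,0,0,0,0,0]]'
python3 -m creep '[[0,0,0.7,0,0,0,0],[0,0,0,0,0,0,0]]'
```

```text
t: 28.5
position: [0.5631, 0.2722, 0.0818]
tool_rot: [-0.0, 0.707, 0.707, -0.0]
ft_force: [-1.0, -2.1, -0.4]
gripper_width: 0.0118
grasp_force: 29.3
t: 28.7
position: [0.5631, 0.2722, 0.0809]
tool_rot: [-0.0, 0.707, 0.707, -0.0]
ft_force: [-0.8, -2.0, -0.5]
gripper_width: 0.0121
grasp_force: 29.3
t: 28.9
position: [0.5631, 0.2722, 0.0802]
tool_rot: [-0.0, 0.707, 0.707, -0.0]
ft_force: [-1.7, -2.5, -1.5]
gripper_width: 0.0119
grasp_force: 29.3
```

```bash
python3 -m creep '[[0,0,0.5,0,0,0,0],[0,0,0,0,0,0,0]]'
python3 -m creep '[[0,0,0.4,0,0,0,0],[0,0,0,0,0,0,0]]'
```

```text
t: 29.1
position: [0.5631, 0.2722, 0.0797]
tool_rot: [-0.0, 0.707, 0.707, -0.0]
ft_force: [-2.7, -1.8, 1.0]
gripper_width: 0.012
grasp_force: 29.4
t: 29.3
position: [0.5631, 0.2722, 0.0793]
tool_rot: [-0.0, 0.707, 0.707, -0.0]
ft_force: [-2.7, -1.9, 0.8]
gripper_width: 0.0119
grasp_force: 29.4
```

```bash
python3 -m creep '[[0,0,0.3,0,0,0,0],[0,0,0,0,0,0,0]]'
python3 -m creep '[[0,0,0.3,0,0,0,0],[0,0,0,0,0,0,0]]'
```

```text
t: 29.5
position: [0.5631, 0.2723, 0.0791]
tool_rot: [-0.0, 0.707, 0.707, -0.0]
ft_force: [-2.6, -2.7, 1.1]
gripper_width: 0.0115
grasp_force: 29.5
t: 29.7
position: [0.5631, 0.2723, 0.0791]
tool_rot: [-0.0, 0.707, 0.707, -0.0]
ft_force: [-2.6, -2.8, 4.2]
gripper_width: 0.012
grasp_force: 29.8
```

On the bottom, 4 N. Release and rise.

```bash
python3 -m creep '[[0,0,0,0,0,0,0],[0,0,0,0,0,0,0.2],[0,0,0,0,0,0,0.3],[0,0,0,0,0,0,0.4],[0,0,0,0,0,0,0.6],[0,0,0,0,0,0,0.8],[0,0,-5,0,0,0,0.9],[0,0,-15,0,0,0,1],[0,0,-25,0,0,0,1],[0,0,-25,0,0,0,1],[0,0,-15,0,0,0,1],[0,0,0,0,0,0,1],[0,0,0,0,0,0,1]]'
python3 - <<'E'
from h import *
np.set_printoptions(linewidth=250)
w=shot("wrist","end.png");T=pose();I=np.linalg.inv(T);print(T[:3,3])
for z in(.105,.077):
  print(z,np.round(pix(w,(I@[.5638,.2708,z,1])[:3]),1))
g=cv2.cvtColor(w["image"],cv2.COLOR_RGB2GRAY)
u,v=np.round(pix(w,(I@[.5638,.2708,.105,1])[:3])).astype(int)
print(g[v-48:v+24:3,u-32:u+33:2])
# side/scene check of the rod, before vs now
s=shot("scene");a=cv2.imread("pics/scene0.png")[:,:,::-1].astype(int);d=np.abs(s["image"].astype(int)-a).sum(2)
for n,(x,y) in dict(rod=(315,253),med=(341,272),short=(366,283),bottle=(305,217)).items(): print(n,d[y-8:y+9,x-8:x+9].mean())
E
```

```text
t: 31.0
position: [0.5634, 0.2724, 0.1645]
tool_rot: [0.0, 0.707, 0.707, 0.001]
ft_force: [-0.6, -0.9, -0.6]
gripper_width: 0.0853
grasp_force: 0.0
[0.56276692 0.27212351 0.16362309]
0.105 [327.  257.3]
0.077 [326.9 243. ]
[[233 236 235 233 230 230 234 234 237 236 235 233 231 229 227 228 230 232 232 236 238 238 238 235 233 234 230 229 231 231 231 231 233]
 [232 236 235 233 230 230 231 234 237 236 235 234 233 230 228 227 228 230 232 234 236 238 238 237 234 234 232 229 231 231 231 232 233]
 [232 234 236 234 232 228 230 233 236 236 237 234 232 230 228 227 228 231 233 234 235 238 239 238 235 234 232 229 230 230 231 232 232]
 [232 233 235 233 232 229 230 233 235 236 237 235 233 231 229 227 227 229 231 233 235 238 238 238 236 234 233 232 230 231 231 232 231]
 [232 232 234 234 233 231 229 231 234 237 236 236 233 233 230 228 227 228 230 231 234 236 238 239 236 234 234 233 230 229 231 232 232]
 [233 232 234 235 235 233 228 230 233 235 236 236 233 234 232 231 230 228 231 232 233 236 237 239 237 235 234 233 231 230 231 231 231]
 [233 231 232 235 234 233 230 231 233 237 238 203 144 121 158 186 1
[... 1758 characters left out ...]
203 202 207 203 202 202 204 204 207 210 238 237 236 232 235 232]
 [233 233 233 234 235 232 230 230 230 232 232 231 229 231 233 235 234 229 222 215 205 199 201 202 205 213 221 237 238 237 233 233 233]
 [234 234 234 234 235 233 231 230 230 233 232 232 229 230 231 233 233 232 233 227 219 215 214 216 218 223 232 235 237 238 234 234 234]
 [234 234 234 234 233 234 231 230 230 232 233 232 231 229 231 233 232 232 233 231 230 228 227 226 229 230 232 235 236 238 236 234 234]
 [234 235 235 233 233 234 232 230 230 231 232 232 232 230 231 231 232 232 233 231 230 229 227 227 228 229 230 233 236 236 236 233 233]]
rod 43.68166089965398
med 24.162629757785467
short 24.82006920415225
bottle 14.487889273356402
```

Run:
```python
from h import *
a=cv2.imread("pics/scene0.png");s=shot("scene","s_end.png")["image"][:,:,::-1].copy()
for n,(x,y) in dict(rod=(315,260),med=(341,280),short=(366,290),bottle=(305,217),yel=(430,280)).items():
  r=cv2.matchTemplate(s[y-20:y+21,x-20:x+21],a[y-11:y+12,x-9:x+10],cv2.TM_CCOEFF_NORMED);_,m,_,l=cv2.minMaxLoc(r);print(n,round(m,3),l[0]-11,l[1]-9)
from cell import workorder
print(env.read_state()["t"])
```

```text
rod 0.931 -1 1
med 0.991 0 0
short 0.992 0 0
bottle 0.995 0 0
yel 0.993 0 0
31.15
```

Rod is back at its place (within 1 px), the others are unmoved.

```bash
python3 -c "
from cell import workorder
print(workorder.finish_job())"
```

```text
the job is handed in; nothing more can be done
None
```

The job is handed in: the middle well measured 49 mm deep, the rod is back in its hole, the long pocket stands on the well's bottom, and the final pictures showed the other two pockets and the small bottle unmoved; the cup and the reagent bottle were never approached, and their positions weren't checked.

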